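# Pack the filter column and settle it

### The job

Pour all six ceramic balls from the scoop through the funnel into the clear column, without handling the balls themselves. Then, with all of them in, knock the sprung pin on the column's base fully down with the mallet to settle the packing. Leave the empty scoop standing upright on the bench and the mallet lying or standing on the bench, and do not disturb the other things on the bench.

Things in the scene. Friction and masses are not known exactly. Their poses are not given: they have to be found in the camera images.
- stand: Fixed; origin on the bench under the column's axis, z up. Aluminium base plate 75 mm wide, 10 mm thick, x = -155 to +120 mm. On the axis a clear tube (62 mm outside, 54 mm bore, top 100 mm above the bench), then a fixed white funnel narrowing at 47 degrees to a 52 mm outlet over the bore. Rod (14 mm, 200 mm high) at x = +100 mm. Sprung pin at x = -120 mm in a 38 mm guide 46 mm high.
- column_floor (a point): centre of the tube's inner floor, 10 mm above the bench
- funnel_rim (a point): centre of the funnel's mouth at the level of its rim, 168 mm above the bench; 132 mm across outside, inner radius 63 mm
- pin_top (a point): centre of the flat top (38 mm across) of the steel knock pin on the stand, 75 mm above the bench when up
- pin (a joint): how far the knock pin is pushed down: 0 up, 0.012 m fully down. A spring returns it: about 3 N to start it, 6.5 N fully down
- scoop: Loose steel scoop (0.2 kg) with six ceramic balls. Origin: centre of the flat base's underside; x to its open mouth, z up. 78 mm wide; floor 4 mm thick, x = -46 to +46 mm, back and sides 48 mm high; then a ramp climbing 25 degrees to the lip, x = 87 mm: tip it mouth-down well past 25 degrees to empty it. Level handle bar above, along x, 18 x 18 mm, x = -55 to +40 mm, on a post at the back
- scoop_grip (a point): middle of the scoop's handle bar, at (0, 0, 88) mm in the scoop's frame
- scoop_lip (a point): middle of the pouring lip's upper edge, at (87, 0, 22) mm in the scoop's frame
- mallet: Loose mallet, 0.34 kg, standing on one face of its white nylon head, handle level. Origin: centre of the head's lower face; the head is an upright cylinder 44 mm across, 56 mm high; the wooden handle (20 mm wide, 24 mm high, centre line 28 mm above the lower face) runs from the head towards -x, to x = -160 mm
- mallet_grip (a point): point on the handle's centre line at (-55, 0, 28) mm in the mallet's frame
- mallet_head (a point): centre of the mallet's head, at (0, 0, 28) mm in the mallet's frame
- flask: bystander, loose: conical glass flask, 76 mm across, 123 mm high, origin under its centre
- beaker: bystander, loose: glass beaker, 72 mm across, 90 mm high, origin under its centre
- washbottle: bystander, loose: white bottle, 64 mm across, 170 mm high, origin under its centre
- jar: bystander, loose: small amber jar, 50 mm across, 55 mm high, origin under its centre
- tape: bystander, loose: flat roll of green tape, 68 mm across, 20 mm high, origin under its centre
- ball0_center (a point): centre of one of the six white ceramic packing balls (22 mm, 14 g), lying in the scoop at the start
- ball1_center (a point): centre of one of the six white ceramic packing balls (22 mm, 14 g), lying in the scoop at the start
- ball2_center (a point): centre of one of the six white ceramic packing balls (22 mm, 14 g), lying in the scoop at the start
- ball3_center (a point): centre of one of the six white ceramic packing balls (22 mm, 14 g), lying in the scoop at the start
- ball4_center (a point): centre of one of the six white ceramic packing balls (22 mm, 14 g), lying in the scoop at the start
- ball5_center (a point): centre of one of the six white ceramic packing balls (22 mm, 14 g), lying in the scoop at the start
Mind the look-alikes: they are no part of the job. Leave any orange look-alike of the scoop alone. What is shaped like the mallet but yellow is not meant.

How it is judged (in metres and radians):
On the way, in this order (a step that is already met when the one before it is completed fails the run):
1. all six balls are down inside the column's tube (horizontal distance between each of ball0_center, ball1_center, ball2_center, ball3_center, ball4_center, ball5_center and column_floor below 0.03 m and height (world z) of each of ball0_center, ball1_center, ball2_center, ball3_center, ball4_center, ball5_center below 0.1 m), for 0.2 s.
2. the pin is pressed at least 9 of its 12 mm down by the mallet, with all the balls in the tube (all of step 1 and value of joint pin above 0.009 m and contact force between mallet and pin above 1 N), for 0.02 s.
At the end, for the whole second after the job is handed in: All six balls are in the tube (centres within 30 mm of its axis, under 100 mm above the bench); scoop upright on the bench (base under 12 mm, tilt under 0.15 rad), mallet on the bench (head centre under 40 mm), both at rest; the pin back up within 3 mm (all of step 1 and height (world z) of scoop below 0.012 m and angle between scoop's own z axis and vertical below 0.15 rad and linear speed of each of scoop, mallet below 0.03 m/s and height (world z) of mallet_head below 0.04 m and value of joint pin below 0.003 m); the robot touches nothing.
It fails at once if a bystander is moved more than 30 mm or tipped (distance of any of flask, beaker, washbottle, jar, tape from where it was at the start of the episode above 0.03 m or angle between any of flask, beaker, washbottle, jar, tape's own z axis and vertical above 0.3 rad).
It fails at once if the fingers handle a ball (contact force between the fingers and ball0 above 2 N or contact force between the fingers and ball1 above 2 N or contact force between the fingers and ball2 above 2 N or contact force between the fingers and ball3 above 2 N or contact force between the fingers and ball4 above 2 N or contact force between the fingers and ball5 above 2 N).
It also fails if it takes over 72 s, if anything falls off the work surface, if the arm or the gripper's body presses on something with over 40 N, if the wrist force passes 120 N, or if a joint passes its speed limit or range.

### The arm

A 6-joint arm with a two-finger parallel gripper is mounted at the origin on the work surface. World frame = base frame: x ahead of the robot, y to its left, z up, the work surface at z = 0. Lengths are in mm, angles in rad, forces in N, time in s.
With the tool pointing down it reaches from about 275 to 750 mm from the base axis. Payload 10.2 kg.
Tool frame: the origin (TCP) lies between the finger pads; the fingertips stand 22 mm ahead of it and the grasp point (between the pads) lies 3 mm ahead of it (ctrl.nose_length is the distance from the TCP to the fingertips, in mm); y points along the fingers, z is the direction in which the jaws open and shut, and the axes are right-handed (so a half turn about y gives the same grasp; the last joint's range is limited). The gripper opens to 85 mm and grips with 20 to 120 N. Pads are 22 mm wide; open, the fingers measure 114 mm over their backs; the gripper's body (76 mm by 85 mm) begins 54 mm behind the grasp point. The pads swing forward as they close: fully open they stand 13 mm farther back than shut.
Start: joints at [-1.448, 0.313, 1.498, -0, 1.331, -0.223], TCP at [177.936, -493.933, 253.294] pointing down, gripper open.
Joint ranges: [-2.94, 2.94], [-0.97, 2.17], [0.19, 2.56], [-1.23, 4.37], [0.02, 3.11], [-2.88, 2.88]. Speed limits (rad/s): [2.39, 2.39, 3.01, 3.14, 3.14, 3.14].

### API

Orientations are given as a unit quaternion [w, x, y, z].
In Python, from rig import ctrl, eyes, models gives the robot as it stands.
- The arm moves only by the shell command python3 -m crank 'ROWS' [FORCE]. ROWS is JSON, a list of rows, each an object with "dp": the shift along the tool's x, y, z in mm, a list of three; "roll": the turn about the tool's y in rad; "gripper": the closure in counts, from 0 (fully open) to 255 (shut). A call has 1 to 10 rows; each row is the pose to reach, as a shift and turn from the pose commanded when the call began, along the tool's axes at that moment; what a row does not reach only later rows make up. A row lasts 1/12 s, in which the tool goes at most 41.7 mm and 7.16 degrees, less where a joint would pass 70% of its speed; a pose out of reach is approached as far as the arm can. A call with a gripper value outside its range is refused whole. The fingers move at their own pace and stop on an object; FORCE is the grip in N (left out, the last holds). Time passes only in rows, so rows that repeat a pose let the fingers close. It gives the time, the measured TCP pose, the force and the opening at its end, in the units of the state.
- ctrl.sense(): the state, without advancing time (a new reading comes with each control period).
- eyes.capture(name): name is "side" or "top" or "wrist"; returns a dict with "color" (420x560x3 uint8, red, green, blue), "fx", "fy", "cx", "cy" (pixels), "R" (3x3) and "t" (3): a world point X has camera coordinates R X + t. Camera axes: x right, y down, z forward; pixel columns grow to the right and rows downward; lengths in mm; the calibration is good to about 2 mm. A picture is of the moment at which its call begins. There is no depth.
- ctrl.finish_job(): hands the job in, once; it reports no verdict.
Trained networks look in a picture, given as the dict that the camera call returned (one of the last four; its "shot" number tells which), for a name from the list of things; names that differ only in an ending like _2 or _b are one class to them, and where a whole thing is asked for, a point or a joint stands for the part that bears it (a point fixed in the world has none). Each returns a list of dicts, best first, with "confidence" (0 to 1); they miss things now and then, are a little off and sometimes report something else, mostly with a low value. They report only what shows in the picture. A call takes as long as a camera call. They do not tell look-alikes from the thing itself.
- models.spot_in(picture, label): "extent" ([centre column, centre row, width, height] in pixels, round what is visible of it).
- models.spot_point(picture, label): "centre" ([column, row] in pixels: a listed point, or the origin of a listed thing).
The state is a dict: "time_s": time; "joints": joint angles; "dq": joint speeds; "tau": joint torques, N m; "eef_pos": TCP position; "ee_rot": TCP orientation; "force": force on the tool from outside, world axes, zero at the start; "wrist_torque": the same for the moment, N m; "grip_width": opening from 0.0 (shut) to 1.0 (fully open).
Only numpy, scipy, OpenCV 4.12 (cv2) and the standard library are available. Lean on these libraries where they do the work, as an engineer would, in place of code of your own. Each camera call takes 0.05 s, during which the arm holds its last target. There are 200 camera calls.

## Working session

There is one attempt and no reset: what is moved stays moved. The work goes in short steps, Python scripts to look and compute and a shell command to move; the robot and the scene stay as the last step left them, time stands still between calls to the robot, and variables do not carry over. Pictures are saved under pics/ and viewed, about 8 in all and at most 12, crops included, and the job is handed in when it is done.

```bash
ls; mkdir -p pics; python3 - <<'E'
from rig import ctrl, eyes, models
import cv2, numpy as np
print(ctrl.sense())
for n in ("top","side"):
    p=eyes.capture(n); cv2.imwrite(f"pics/{n}0.png",p["color"][:,:,::-1])
    print(n,p["fx"],p["cx"],p["cy"],np.round(p["R"],3).tolist(),np.round(p["t"],1).tolist())
    for l in ("stand","funnel_rim","pin_top","scoop","scoop_grip","scoop_lip","mallet","mallet_grip","mallet_head","flask","beaker","washbottle","jar","tape"):
        r=models.spot_point(p,l); print(l,[(np.round(d["centre"],1).tolist(),round(d["confidence"],2)) for d in r])
E
```

```text
pics
{'time_s': 0.0, 'joints': array([-1.44839348e+00,  3.13480073e-01,  1.49843609e+00,  7.36471046e-06,
        1.33098787e+00, -2.23433905e-01]), 'dq': array([-0.00071753,  0.00075592,  0.00057072, -0.00051687,  0.00029159,
        0.00276   ]), 'tau': array([ 1.30491761e-03, -4.12268543e+01, -2.59734017e+01,  5.92960689e-06,
        4.27687308e-03,  3.31429817e-05]), 'eef_pos': array([ 177.9119498 , -493.69724032,  252.72003811]), 'ee_rot': array([ 0.12168863, -0.12163676,  0.69702446, -0.69609861]), 'force': array([ 0.01418127,  0.46510934, -0.16157142]), 'wrist_torque': array([ 0.02086509,  0.03111779, -0.02984403]), 'grip_width': 1.0044356527238896}
top 391.45726507601523 277.1389654773412 209.56553752537008 [[0.013, -1.0, -0.019], [-0.995, -0.012, -0.098], [0.098, 0.02, -0.995]] [-2.4, 461.7, 1207.2]
stand [([282.3, 165.2], 0.65), ([385.2, 219.8], 0.59)]
funnel_rim [([285.9, 154.8], 0.6), ([176.6, 195.1], 0.53)]
pin_top [([264.7, 192.7], 0.55)]
scoop [([171.1, 197.3], 0.95), ([153.3, 247.7], 0.9)]
scoop_grip [([140.0, 249.7], 0.81), ([162.2, 191.7], 0.78)]
scoop_lip [([172.2,
[... 611 characters left out ...]
)]
funnel_rim [([321.7, 192.9], 0.78), ([267.6, 138.0], 0.37)]
pin_top [([275.8, 209.3], 0.55)]
scoop [([218.7, 158.1], 0.57), ([270.0, 163.6], 0.56)]
scoop_grip [([265.3, 141.5], 0.91), ([215.9, 135.5], 0.72), ([318.2, 237.9], 0.16)]
scoop_lip [([292.5, 148.5], 0.96), ([210.3, 164.7], 0.61)]
mallet [([292.3, 339.4], 0.67), ([169.5, 399.4], 0.57), ([320.1, 237.9], 0.48)]
mallet_grip [([166.1, 370.9], 0.75), ([265.7, 334.3], 0.59)]
mallet_head [([166.0, 394.0], 0.97), ([291.6, 333.1], 0.68)]
flask [([367.0, 295.8], 0.89)]
beaker [([323.2, 179.4], 0.91)]
washbottle [([315.0, 159.7], 0.62), ([322.2, 192.7], 0.2)]
jar [([266.9, 333.7], 0.72), ([251.5, 212.1], 0.55)]
tape [([255.7, 264.4], 0.76)]
```

```bash
python3 - <<'E'
import cv2
a=cv2.imread("pics/top0.png")[90:345,90:490]; cv2.imwrite("pics/topc.png",cv2.resize(a,(800,510),interpolation=cv2.INTER_CUBIC))
a=cv2.imread("pics/side0.png"); cv2.imwrite("pics/sidec.png",cv2.resize(a,(800,600),interpolation=cv2.INTER_CUBIC))
E
```

```text
(no output)
```

View pics/topc.png

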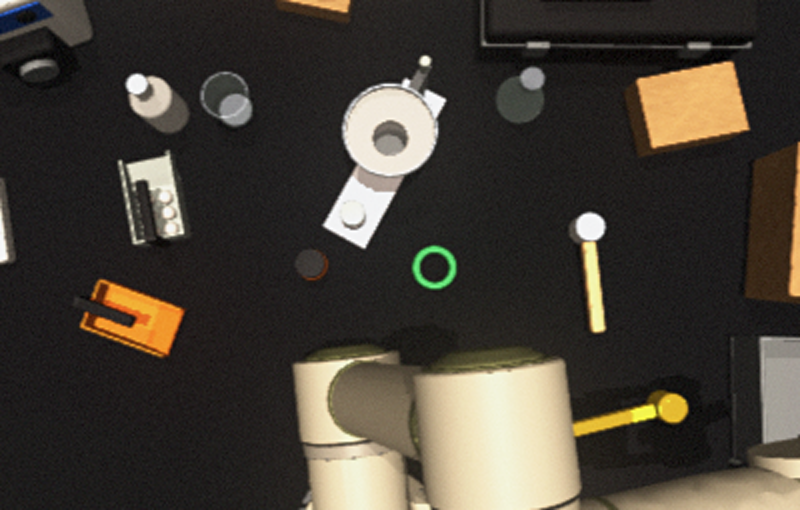

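View pics/sidec.png

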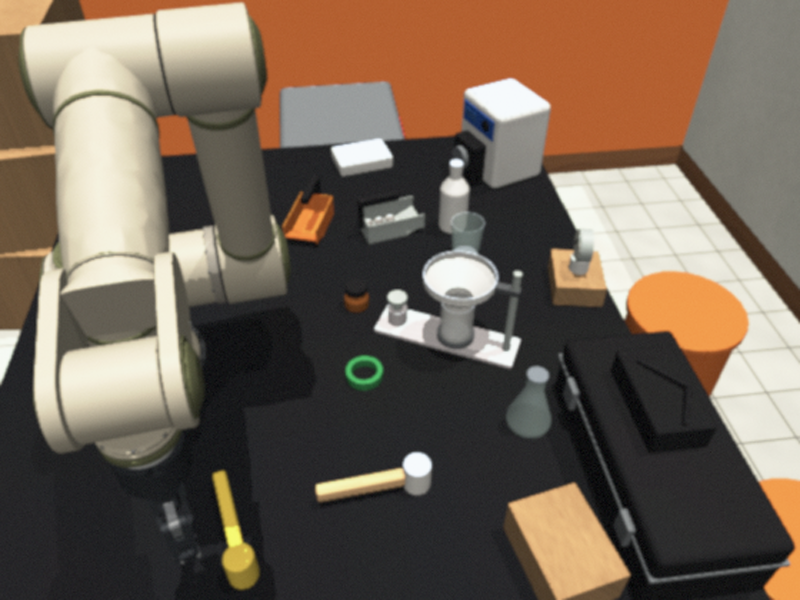

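Steel scoop: top px (171,197) rather than the orange look-alike at (153,248). White-headed mallet with wooden handle: top px (382,206) rather than the yellow one at (421,291). In the side view the real ones are at (270,155) and (291,335). Next I fit planar poses using both views.

```bash
cat > h.py <<'E'
import numpy as np
from scipy.optimize import least_squares
from scipy.spatial.transform import Rotation as Rn
def proj(p,X):
    c=np.asarray(p["R"])@X+np.asarray(p["t"]); return np.array([p["fx"]*c[0]/c[2]+p["cx"],p["fy"]*c[1]/c[2]+p["cy"]])
def world(s,q):
    c,n=np.cos(s[2]),np.sin(s[2]); return np.array([s[0]+c*q[0]-n*q[1],s[1]+n*q[0]+c*q[1],q[2]])
def fit(obs,x0):
    "obs: (cam, local point, pixel); pose x,y,yaw on the bench"
    f=lambda s:np.concatenate([proj(p,world(s,q))-px for p,q,px in obs])
    r=least_squares(f,x0,loss="soft_l1",x_scale=[100,100,1]); return r.x,np.round(f(r.x).reshape(-1,2),1).tolist()
def tool(s):
    q=s["ee_rot"]; return Rn.from_quat([q[1],q[2],q[3],q[0]]).as_matrix()
E
python3 - <<'E'
from h import *
from rig import eyes,ctrl
import cv2
T=eyes.capture("top");S=eyes.capture("side")
L=lambda pts,t,s:[(T,q,np.array(a)) for q,a in zip(pts,t)]+[(S,q,np.array(a)) for q,a in zip(pts,s)]
sets={"scoop":L([(0,0,0),(0,0,88),(87,0,22)],[(171.1,197.3),(162.2,191.7),(165.2,171.2)],[(270,163.6),(265.3,141.5),(292.5,148.5)]),
"stand":L([(0,0,0),(0,0,168),(-120,0,75)],[(282.3,165.2),(285.9,154.8),(264.7,192.7)],[(313.6,239.2),(321.7,192.9),(275.8,209.3)]),
"mallet":L([(0,0,0),(-55,0,28),(0,0,28)],[(381.9,205.9),(383.4,223.7),(382.4,204.8)],[(292.3,339.4),(265.7,334.3),(291.6,333.1)])}
out={}
for n,o in sets.items():
    best=min((fit(o,[600,0,y]) for y in (-2,0,2)),key=lambda r:np.abs(r[1]).sum()); out[n]=best[0]
    print(n,np.round(best[0],3).tolist(),best[1])
for n,t,s in (("flask",(348.1,138.1),(367,295.8)),("beaker",(211.8,143.1),(323.2,179.4)),("washbottle",(178.1,143.5),(315,159.7)),("jar",(248.5,225.2),(251.5,212.1)),("tape",(304.9,225.2),(255.7,264.4))):
    b=fit(L([(0,0,0)],[t],[s]),[600,0,0]); print(n,np.round(b[0][:2]).tolist(),b[1])
print(np.round(tool(ctrl.sense()),2).tolist())
def dr(p,n,segs):
    im=p["color"][:,:,::-1].copy(); k=3; im=cv2.resize(im,None,fx=k,fy=k,interpolation=cv2.INTER_CUBIC)
    for nm,a,b in segs: cv2.line(im,*[tuple(int(v) for v in proj(p,world(out[nm],q))*k+1) for q in (a,b)],(0,0,255),1)
    return im
segs=[("scoop",(-55,0,97),(40,0,97)),("scoop",(87,-39,22),(87,39,22)),("scoop",(-46,-39,48),(46,-39,48)),("scoop",(-46,39,48),(46,39,48)),
("stand",(-155,-37.5,10),(-155,37.5,10)),("stand",(-155,37.5,10),(120,37.5,10)),("stand",(-155,-37.5,10),(120,-37.5,10)),("stand",(100,0,0),(100,0,200)),("stand",(-66,0,168),(66,0,168)),("stand",(0,-66,168),(0,66,168)),
("mallet",(-160,-10,40),(-22,-10,40)),("mallet",(-160,10,40),(-22,10,40))]
a=dr(T,"t",segs);b=dr(S,"s",segs)
def bx(n,p): c=(proj(p,world(out[n],(0,0,40)))*3).astype(int); return c
def crop(im,c,w,h): return im[max(c[1]-h//2,0):,max(c[0]-w//2,0):][:h,:w]
top=np.hstack([crop(a,bx("scoop",T),200,300),crop(a,bx("stand",T),300,300),crop(a,bx("mallet",T),300,300)])
bot=np.hstack([crop(b,bx("scoop",S),200,300),crop(b,bx("stand",S),300,300),crop(b,bx("mallet",S),300,300)])
cv2.imwrite("pics/chk.png",np.vstack([top,bot]))
E
```

```text
scoop [501.242, 345.109, 0.223] [[0.5, -0.4], [0.9, 1.3], [-0.6, -1.7], [-2.6, -2.5], [1.6, -2.5], [-0.6, 1.8]]
stand [601.551, -21.499, -0.519] [[3.2, 2.1], [-0.2, 0.2], [0.8, 3.3], [4.2, -1.2], [-0.2, -0.4], [2.1, -2.2]]
mallet [480.197, -328.745, -0.044] [[-0.4, -0.2], [-0.2, -1.4], [1.3, -0.1], [-1.6, 0.1], [0.8, 0.2], [-0.7, -0.3]]
flask [689.0, -226.0] [[0.9, 3.3], [0.9, -1.6]]
beaker [673.0, 223.0] [[-0.8, 1.9], [2.5, 0.8]]
washbottle [669.0, 331.0] [[-0.2, 2.6], [2.9, -0.0]]
jar [423.0, 97.0] [[-0.8, -3.3], [-1.3, 2.3]]
tape [419.0, -90.0] [[1.5, -1.3], [-1.1, -1.4]]
[[-0.94, 0.0, 0.34], [-0.34, 0.0, -0.94], [-0.0, -1.0, -0.0]]
```

View pics/chk.png

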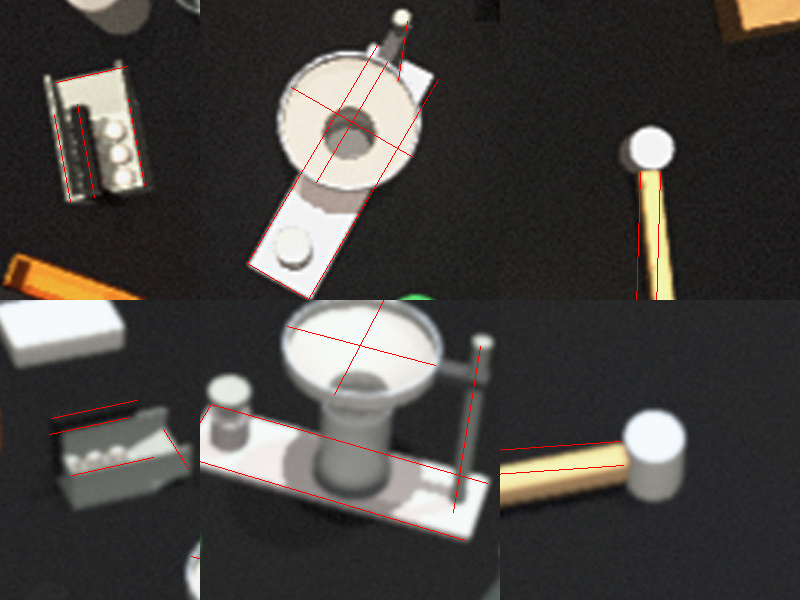

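```bash
python3 - <<'E'
from h import *
from rig import eyes,ctrl
import cv2
T=eyes.capture("top");S=eyes.capture("side")
def og(s,p,w,h):
    c=(proj(p,world(s,(0,0,40)))*3).astype(int); return np.array([max(c[0]-w//2,0),max(c[1]-h//2,0)])
st=[601.551,-21.499,-.519]; sc=[501.242,345.109,.223]
oT,oS=og(st,T,300,300),og(st,S,300,300)
P=lambda o,x,y:(o+[x,y]-1)/3
O=[(T,(0,0,168),np.array([285.9,154.8])),(S,(0,0,168),np.array([321.7,192.9])),(T,(100,0,200),P(oT,200,17)),(S,(100,0,200),P(oS,282,42)),
(T,(-120,0,75),P(oT,93,241)),(S,(-120,0,75),P(oS,30,87)),(T,(-155,37.5,10),P(oT,48,263)),(T,(-155,-37.5,10),P(oT,111,298)),(T,(120,-37.5,10),P(oT,235,75))]
s,r=fit(O,st);print("stand",np.round(s,3),r)
for n,q in (("rod",(100,0,200)),("pin",(-120,0,75)),("axis",(0,0,168))): print(n,np.round(world(s,q)))
# scoop
oT,oS=og(sc,T,200,300),og(sc,S,200,300)
O=[(T,(-46,39,48),P(oT,68,201)),(T,(-46,-39,48),P(oT,146,187)),(T,(87,39,22),P(oT,52,80)),(T,(87,-39,22),P(oT,127,66)),
(T,(0,0,88),np.array([162.2,191.7])),(T,(87,0,22),np.array([165.2,171.2])),(S,(0,0,88),np.array([265.3,141.5])),(S,(87,0,22),np.array([292.5,148.5])),(T,(0,0,0),np.array([171.1,197.3]))]
s,r=fit(O,sc);print("scoop",np.round(s,3),r)
O=[(T,(-160,0,40),np.array([389,255.5])),(T,(0,0,56),np.array([385,203.5])),(S,(-160,0,28),np.array([224,344.4])),(S,(0,0,56),np.array([290.5,323.5])),(T,(0,0,28),np.array([382.4,204.8])),(S,(0,0,28),np.array([291.6,333.1])),(T,(-55,0,28),np.array([383.4,223.7])),(S,(-55,0,28),np.array([265.7,334.3]))]
s,r=fit(O,[480,-328,0]);print("mallet",np.round(s,3),r)
E
```

```text
stand [ 6.03685e+02 -1.96890e+01 -4.93000e-01] [[-0.9, -0.5], [0.5, -1.0], [1.0, 0.1], [0.3, 0.3], [-0.2, 1.1], [0.1, 0.9], [0.1, 0.4], [-0.3, 0.1], [-0.2, 0.1]]
rod [692. -67. 200.]
pin [498.  37.  75.]
axis [604. -20. 168.]
scoop [5.01197e+02 3.46500e+02 2.20000e-01] [[0.3, 0.2], [-1.0, -0.3], [1.0, 0.7], [-0.1, 0.3], [0.5, 1.3], [-0.9, -1.7], [1.6, -2.7], [-0.6, 1.6], [0.0, -0.4]]
mallet [ 4.80734e+02 -3.24140e+02  9.00000e-02] [[-0.3, 0.7], [-0.5, 0.0], [-3.5, -0.1], [0.5, 0.5], [-0.1, -0.3], [-0.8, -2.1], [0.7, -1.6], [1.3, 1.2]]
```

```bash
cat >> h.py <<'E'
def go(*targets):
    "print dp (tool axes now) and roll to reach x,y,z,psi (psi = yaw of the tool z axis)"
    from rig import ctrl
    s=ctrl.sense(); M=tool(s); psi=np.arctan2(M[1,2],M[0,2])
    print("t",round(s["time_s"],2),"at",np.round(s["eef_pos"],1),"psi",round(psi,3),"q6",round(s["joints"][5],2),"F",np.round(s["force"],1),"w",round(s["grip_width"],3))
    for x,y,z,p in targets:
        print((x,y,z,p),"dp",np.round(M.T@(np.array([x,y,z])-s["eef_pos"])).tolist(),"roll",round(-((p-psi+np.pi)%(2*np.pi)-np.pi),3))
E
python3 -c "
from h import *
go((521,351,280,-1.351))"
```

```text
t 1.7 at [ 178.  -493.9  253.3] psi -1.225 q6 -0.22 F [ 0.8  0.9 -0.6] w 1.002
(521, 351, 280, -1.351) dp [-609.0, -27.0, -679.0] roll 0.126
```

```bash
python3 -m crank '[{"dp":[-250,-27,-280],"roll":0.06,"gripper":0},{"dp":[-250,-27,-280],"roll":0.12,"gripper":0},{"dp":[-250,-27,-280],"roll":0.126,"gripper":0},{"dp":[-250,-27,-280],"roll":0.126,"gripper":0},{"dp":[-250,-27,-280],"roll":0.126,"gripper":0},{"dp":[-250,-27,-280],"roll":0.126,"gripper":0},{"dp":[-250,-27,-280],"roll":0.126,"gripper":0},{"dp":[-250,-27,-280],"roll":0.126,"gripper":0},{"dp":[-250,-27,-280],"roll":0.126,"gripper":0}]'; python3 -c "
from h import *
go((521,351,280,-1.351))"
```

```text
time_s: 2.45
eef_pos: [317.8, -145.1, 280.6]
ee_rot: [-0.078, 0.077, -0.703, 0.703]
force: [0.7, -1.0, -0.0]
grip_width: 0.998
t 2.45 at [ 317.8 -145.1  280.6] psi -1.352 q6 0.58 F [ 0.7 -1.  -0. ] w 0.998
(521, 351, 280, -1.351) dp [-306.0, 0.0, -440.0] roll -0.001
```

```bash
python3 -m crank '[{"dp":[-306,0,-440],"roll":0,"gripper":0},{"dp":[-306,0,-440],"roll":0,"gripper":0},{"dp":[-306,0,-440],"roll":0,"gripper":0},{"dp":[-306,0,-440],"roll":0,"gripper":0},{"dp":[-306,0,-440],"roll":0,"gripper":0},{"dp":[-306,0,-440],"roll":0,"gripper":0},{"dp":[-306,0,-440],"roll":0,"gripper":0},{"dp":[-306,0,-440],"roll":0,"gripper":0},{"dp":[-306,0,-440],"roll":0,"gripper":0},{"dp":[-306,0,-440],"roll":0,"gripper":0}]'; python3 -c "
from h import *
go((521,351,280,-1.351),(521,351,210,-1.351))"
```

```text
time_s: 3.28
eef_pos: [475.6, 241.1, 280.2]
ee_rot: [-0.078, 0.078, -0.703, 0.703]
force: [0.7, -1.2, 0.6]
grip_width: 0.998
t 3.28 at [475.6 241.1 280.2] psi -1.35 q6 1.6 F [ 0.7 -1.2  0.6] w 0.998
(521, 351, 280, -1.351) dp [-68.0, 0.0, -97.0] roll 0.001
(521, 351, 210, -1.351) dp [-68.0, 70.0, -97.0] roll 0.001
```

```bash
python3 -m crank '[{"dp":[-68,0,-97],"roll":0,"gripper":0},{"dp":[-68,0,-97],"roll":0,"gripper":0},{"dp":[-68,0,-97],"roll":0,"gripper":0},{"dp":[-68,70,-97],"roll":0,"gripper":0},{"dp":[-68,70,-97],"roll":0,"gripper":0},{"dp":[-68,70,-97],"roll":0,"gripper":0},{"dp":[-68,70,-97],"roll":0,"gripper":0},{"dp":[-68,70,-97],"roll":0,"gripper":0}]'; python3 - <<'E'
from h import *
from rig import eyes,models
import cv2
go((521,351,91,-1.351))
W=eyes.capture("wrist");cv2.imwrite("pics/w1.png",W["color"][:,:,::-1])
sc=[501.2,346.5,.22]
im=W["color"][:,:,::-1].copy()
for n,q in (("scoop",(0,0,0)),("scoop_grip",(0,0,88)),("scoop_lip",(87,0,22))):
    print(n,[(np.round(d["centre"],1).tolist(),round(d["confidence"],2)) for d in models.spot_point(W,n)],np.round(proj(W,world(sc,q)),1))
for a,b in (((-55,-9,97),(40,-9,97)),((-55,9,97),(40,9,97)),((40,-9,97),(40,9,97)),((87,-39,22),(87,39,22)),((-46,-39,48),(46,-39,48)),((-46,39,48),(46,39,48))):
    cv2.line(im,*[tuple(int(v) for v in proj(W,world(sc,q))) for q in (a,b)],(0,0,255),1)
cv2.imwrite("pics/w1o.png",im)
E
```

```text
time_s: 3.95
eef_pos: [521.2, 348.2, 212.5]
ee_rot: [0.078, -0.076, 0.703, -0.703]
force: [0.9, -0.4, 0.6]
grip_width: 1.001
t 3.95 at [521.2 348.2 212.5] psi -1.351 q6 1.75 F [ 0.9 -0.4  0.6] w 1.001
(521, 351, 91, -1.351) dp [-0.0, 121.0, -3.0] roll -0.0
scoop [([282.8, 202.6], 0.91), ([207.4, 328.6], 0.56)] [280.2 205.4]
scoop_grip [([184.8, 390.7], 0.86), ([278.9, 236.0], 0.81), ([443.0, 53.3], 0.5)] [279.7 234.6]
scoop_lip [([271.3, 376.9], 0.77), ([277.4, 116.5], 0.7)] [280.  117.3]
```

View pics/w1o.png

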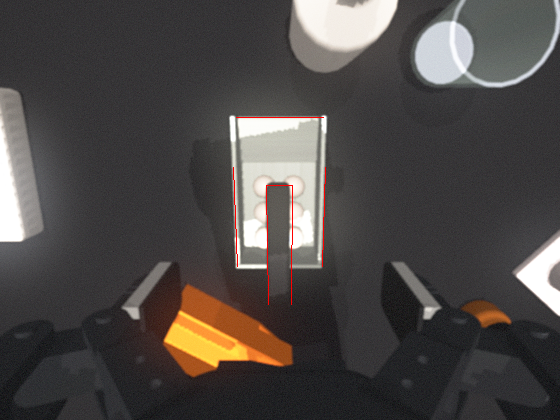

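The wrist view confirms the steel scoop at (280,200), bar (280,185–303), six balls aboard, matching the fit within about 2 px. The orange one lies lower left, at (220,340). Descending to grip it.

```bash
python3 -m crank '[{"dp":[0,40,-3],"roll":0,"gripper":0},{"dp":[0,80,-3],"roll":0,"gripper":0},{"dp":[0,105,-3],"roll":0,"gripper":0},{"dp":[0,121,-3],"roll":0,"gripper":0},{"dp":[0,121,-3],"roll":0,"gripper":0},{"dp":[0,121,-3],"roll":0,"gripper":255},{"dp":[0,121,-3],"roll":0,"gripper":255},{"dp":[0,121,-3],"roll":0,"gripper":255},{"dp":[0,121,-3],"roll":0,"gripper":255},{"dp":[0,121,-3],"roll":0,"gripper":255}]' 60;  python3 -m crank '[{"dp":[0,0,0],"roll":0,"gripper":255},{"dp":[0,0,0],"roll":0,"gripper":255},{"dp":[0,0,0],"roll":0,"gripper":255}]'; python3 -c "
from h import *
go((521,351,180,-1.351))"
```

```text
time_s: 4.98
eef_pos: [520.2, 351.3, 90.2]
ee_rot: [0.078, -0.077, 0.703, -0.703]
force: [0.1, -0.2, -0.3]
grip_width: 0.297
time_s: 5.23
eef_pos: [520.2, 351.1, 90.0]
ee_rot: [0.078, -0.077, 0.703, -0.703]
force: [-0.9, -3.1, 5.8]
grip_width: 0.2
t 5.23 at [520.2 351.1  90. ] psi -1.351 q6 1.76 F [-0.9 -3.1  5.8] w 0.2
(521, 351, 180, -1.351) dp [-1.0, -90.0, 0.0] roll -0.0
```

```bash
python3 -m crank '[{"dp":[0,-8,0],"roll":0,"gripper":255},{"dp":[0,-25,0],"roll":0,"gripper":255},{"dp":[0,-50,0],"roll":0,"gripper":255},{"dp":[0,-80,0],"roll":0,"gripper":255},{"dp":[0,-110,0],"roll":0,"gripper":255},{"dp":[0,-140,0],"roll":0,"gripper":255},{"dp":[0,-170,0],"roll":0,"gripper":255},{"dp":[0,-195,0],"roll":0,"gripper":255},{"dp":[0,-212,0],"roll":0,"gripper":255},{"dp":[0,-220,0],"roll":0,"gripper":255}]' 60;python3 - <<'E'
from h import *
from rig import eyes,models
import cv2
go((661,-50,310,1.078),(590,150,310,-0.14))
W=eyes.capture("wrist");cv2.imwrite("pics/w2.png",W["color"][:,:,::-1])
print([(np.round(d["centre"],1).tolist(),round(d["confidence"],2)) for d in models.spot_point(W,"scoop_lip")])
E
```

```text
time_s: 6.07
eef_pos: [520.0, 351.4, 311.9]
ee_rot: [0.079, -0.076, 0.703, -0.702]
force: [0.6, 0.3, -2.0]
grip_width: 0.201
t 6.07 at [520.  351.4 311.9] psi -1.351 q6 1.76 F [ 0.6  0.3 -2. ] w 0.201
(661, -50, 310, 1.078) dp [-50.0, 2.0, 422.0] roll -2.429
(590, 150, 310, -0.14) dp [-24.0, 2.0, 212.0] roll -1.211
[([281.0, 117.4], 0.62)]
```

View pics/w2.png

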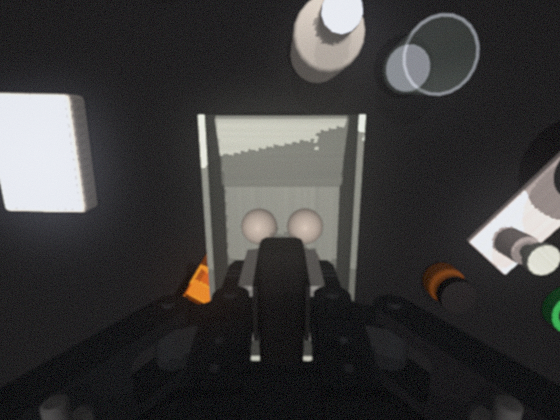

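Scoop held level, lip at row 117, with front balls at (258,226) and (305,226). Carrying it to the funnel while turning.

```bash
python3 -m crank '[{"dp":[-1,2,8],"roll":-0.06,"gripper":255},{"dp":[-3,2,25],"roll":-0.18,"gripper":255},{"dp":[-5,2,48],"roll":-0.30,"gripper":255},{"dp":[-8,2,72],"roll":-0.42,"gripper":255},{"dp":[-11,2,96],"roll":-0.54,"gripper":255},{"dp":[-14,2,120],"roll":-0.66,"gripper":255},{"dp":[-16,2,145],"roll":-0.78,"gripper":255},{"dp":[-19,2,170],"roll":-0.90,"gripper":255},{"dp":[-21,2,190],"roll":-1.02,"gripper":255},{"dp":[-24,2,212],"roll":-1.14,"gripper":255}]' 60;python3 - <<'E'
from h import *
go((661,-50,310,1.078))
E
```

```text
time_s: 7.0
eef_pos: [589.3, 148.5, 305.1]
ee_rot: [0.445, -0.447, 0.549, -0.548]
force: [0.3, -0.3, -2.4]
grip_width: 0.204
t 7.0 at [589.3 148.5 305.1] psi -0.205 q6 0.26 F [ 0.3 -0.3 -2.4] w 0.204
(661, -50, 310, 1.078) dp [180.0, -5.0, 111.0] roll -1.283
```

```bash
python3 -m crank '[{"dp":[18,-5,11],"roll":-0.12,"gripper":255},{"dp":[36,-5,22],"roll":-0.24,"gripper":255},{"dp":[55,-5,34],"roll":-0.36,"gripper":255},{"dp":[75,-5,46],"roll":-0.48,"gripper":255},{"dp":[95,-5,58],"roll":-0.60,"gripper":255},{"dp":[115,-5,70],"roll":-0.72,"gripper":255},{"dp":[135,-5,83],"roll":-0.84,"gripper":255},{"dp":[155,-5,96],"roll":-0.96,"gripper":255},{"dp":[170,-5,105],"roll":-1.08,"gripper":255},{"dp":[180,-5,111],"roll":-1.20,"gripper":255}]' 60; python3 -m crank '[{"dp":[0,0,0],"roll":-0.083,"gripper":255},{"dp":[0,0,0],"roll":-0.083,"gripper":255},{"dp":[0,0,0],"roll":-0.083,"gripper":255}]';python3 - <<'E'
from h import *
from rig import eyes,models
import cv2
go((661,-50,310,1.078))
r=[]
for n in("side","top","wrist"):
    p=eyes.capture(n); im=p["color"][:,:,::-1].copy()
    q=proj(p,np.array([692,-67,200.])); cv2.drawMarker(im,tuple(int(v) for v in q),(0,0,255),cv2.MARKER_CROSS,8,1)
    c=proj(p,np.array([620,-25,220.])).astype(int) if n!="wrist" else np.array([280,210])
    k=3 if n!="wrist" else 1
    w=267//k if k>1 else 0
    if k>1: im=cv2.resize(im[max(c[1]-55,0):c[1]+55,c[0]-65:c[0]+65],(400,338),interpolation=cv2.INTER_CUBIC)
    else: im=cv2.resize(im,(340,255))
    r.append(im)
out=np.zeros((600,800,3),np.uint8);out[:338,:400]=r[0];out[:338,400:]=r[1];out[345:600,:340]=r[2];cv2.imwrite("pics/p3.png",out)
E
```

```text
time_s: 7.83
eef_pos: [660.4, -51.7, 309.5]
ee_rot: [-0.678, 0.678, -0.203, 0.2]
force: [0.2, 0.1, -2.1]
grip_width: 0.201
time_s: 8.08
eef_pos: [660.1, -49.6, 310.5]
ee_rot: [0.685, -0.685, 0.176, -0.174]
force: [-0.1, 0.8, -2.8]
grip_width: 0.202
t 8.08 at [660.1 -49.6 310.5] psi 1.069 q6 -1.32 F [-0.1  0.8 -2.8] w 0.202
(661, -50, 310, 1.078) dp [1.0, 1.0, 0.0] roll -0.009
```

View pics/p3.png

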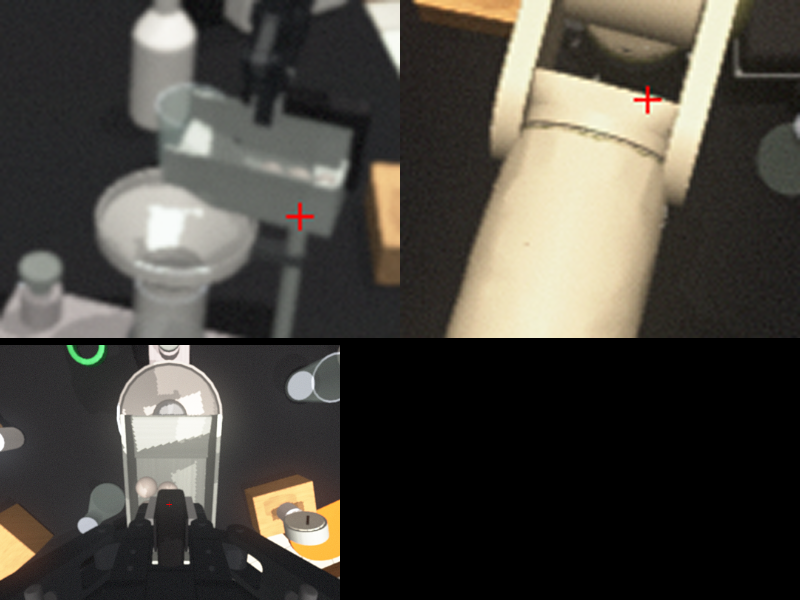

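The scoop is over the rod with the lip over the funnel mouth and the balls in the back half. The tool cannot pitch, so I will use the rod's top as a fulcrum behind the grip and pivot the scoop mouth-down between the pads, stopping first at about 20°.

```bash
python3 -m crank '[{"dp":[-4,8,0],"roll":0,"gripper":255},{"dp":[-7,16,0],"roll":0,"gripper":255},{"dp":[-10,20,0],"roll":0,"gripper":255},{"dp":[-15,23,0],"roll":0,"gripper":255},{"dp":[-20,26,0],"roll":0,"gripper":255},{"dp":[-25,30,0],"roll":0,"gripper":255},{"dp":[-30,33,0],"roll":0,"gripper":255},{"dp":[-35,37,0],"roll":0,"gripper":255},{"dp":[-35,37,0],"roll":0,"gripper":255}]' 35;python3 - <<'E'
from h import *
from rig import eyes,models
import cv2
go((692-.881*90,-67+.473*90,252,1.078))
p=eyes.capture("side");w=eyes.capture("wrist");im=p["color"][:,:,::-1]
c=proj(p,np.array([620,-25,220.])).astype(int)
a=cv2.resize(im[max(c[1]-55,0):c[1]+55,c[0]-65:c[0]+65],(400,338),interpolation=cv2.INTER_CUBIC)
b=cv2.resize(w["color"][:,:,::-1],(400,300))
o=np.zeros((338,800,3),np.uint8);o[:,:400]=a;o[:300,400:]=b;cv2.imwrite("pics/p4.png",o)
E
```

```text
time_s: 8.98
eef_pos: [629.6, -32.7, 276.9]
ee_rot: [-0.685, 0.685, -0.173, 0.176]
force: [0.6, 0.6, 5.1]
grip_width: 0.197
t 8.98 at [629.6 -32.7 276.9] psi 1.072 q6 -1.31 F [0.6 0.6 5.1] w 0.197
(612.71, -24.43, 252, 1.078) dp [-19.0, 25.0, -1.0] roll -0.006
```

View pics/p4.png

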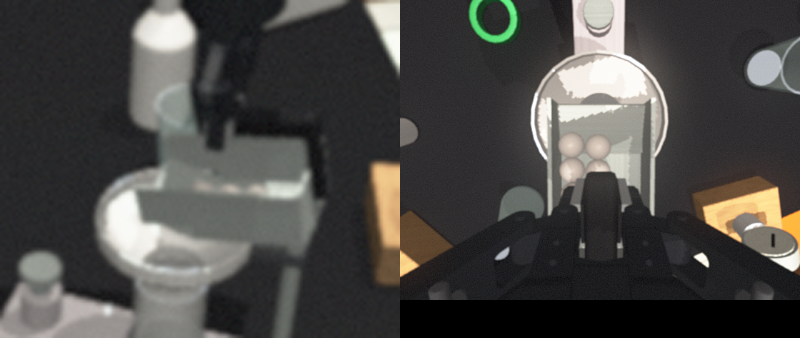

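It pivots as planned: about 15° tilt, the lip inside the funnel mouth, and the balls rolled forward at wrist-panel (585,155). I continue the arc to about 43°.

```bash
python3 -m crank '[{"dp":[-4,6,0],"roll":0,"gripper":255},{"dp":[-7,11,0],"roll":0,"gripper":255},{"dp":[-11,16,0],"roll":0,"gripper":255},{"dp":[-14,21,0],"roll":0,"gripper":255},{"dp":[-17,25,0],"roll":0,"gripper":255},{"dp":[-20,30,0],"roll":0,"gripper":255},{"dp":[-22,34,0],"roll":0,"gripper":255},{"dp":[-22,34,0],"roll":0,"gripper":255},{"dp":[-22,34,0],"roll":0,"gripper":255},{"dp":[-22,34,0],"roll":0,"gripper":255}]' 35;python3 - <<'E'
from h import *
from rig import eyes,models
import cv2
go((692-.881*90,-67+.473*90,252,1.078))
p=eyes.capture("side");w=eyes.capture("wrist");im=p["color"][:,:,::-1]
c=proj(p,np.array([620,-25,200.])).astype(int)
a=cv2.resize(im[max(c[1]-60,0):c[1]+75,c[0]-65:c[0]+65],(400,415),interpolation=cv2.INTER_CUBIC)
b=cv2.resize(w["color"][:,:,::-1],(400,300))
o=np.zeros((415,800,3),np.uint8);o[:,:400]=a;o[:300,400:]=b;cv2.imwrite("pics/p5.png",o)
for n in range(6): pass
print([(np.round(d["centre"],1).tolist(),round(d["confidence"],2)) for d in models.spot_point(p,"ball0_center")],[(np.round(d["centre"],1).tolist(),round(d["confidence"],2)) for d in models.spot_point(w,"ball0_center")])
E
```

```text
time_s: 9.92
eef_pos: [609.9, -21.8, 243.4]
ee_rot: [0.685, -0.685, 0.174, -0.175]
force: [-7.9, 3.4, 10.1]
grip_width: 0.198
t 9.92 at [609.9 -21.8 243.4] psi 1.072 q6 -1.3 F [-7.9  3.4 10.1] w 0.198
(612.71, -24.43, 252, 1.078) dp [4.0, -9.0, -1.0] roll -0.006
[([318.6, 236.6], 0.73), ([309.8, 197.9], 0.35)] [([268.9, 160.5], 0.84), ([292.9, 187.8], 0.26), ([305.1, 172.3], 0.17)]
```

View pics/p5.png

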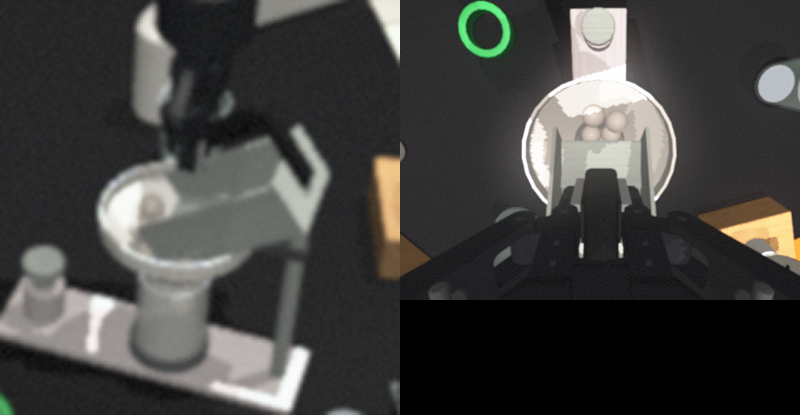

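The scoop is at about 40°. Four balls sit in the funnel just past the lip at wrist-panel (603,122), still moving or piled. I'll hold briefly and recount.

```bash
cat > b.py <<'E'
from h import *
from rig import eyes,models
import cv2,sys
def balls(*cams):
    for n in cams:
        p=eyes.capture(n); im=p["color"]; cv2.imwrite(f"pics/{sys.argv[1]}{n}.png",im[:,:,::-1])
        print(n,[(np.round(d["extent"]).astype(int).tolist(),round(d["confidence"],2)) for d in models.spot_in(p,"ball0_center")],"floor",np.round(proj(p,np.array([603.7,-19.7,20]))),"rim",np.round(proj(p,np.array([603.7,-19.7,168]))))
go((661,-50,310,1.072)); balls("wrist","side")
E
python3 -m crank '[{"dp":[0,0,0],"roll":0,"gripper":255},{"dp":[0,0,0],"roll":0,"gripper":255},{"dp":[0,0,0],"roll":0,"gripper":255},{"dp":[0,0,0],"roll":0,"gripper":255},{"dp":[0,0,0],"roll":0,"gripper":255},{"dp":[0,0,0],"roll":0,"gripper":255}]';python3 b.py b1
```

```text
time_s: 10.62
eef_pos: [609.9, -21.8, 243.4]
ee_rot: [0.685, -0.685, 0.174, -0.175]
force: [-7.4, 2.7, 9.9]
grip_width: 0.202
t 10.62 at [609.9 -21.8 243.4] psi 1.072 q6 -1.3 F [-7.4  2.7  9.9] w 0.202
(661, -50, 310, 1.072) dp [58.0, -66.0, -0.0] roll 0.0
wrist [([120, 43, 79, 83], 0.66), ([282, 271, 153, 192], 0.38)] floor [278. 178.] rim [277. 222.]
side [] floor [319. 233.] rim [322. 192.]
```

```bash
python3 -m crank '[{"dp":[0,-10,0],"roll":0,"gripper":255},{"dp":[0,-25,0],"roll":0,"gripper":255},{"dp":[0,-45,0],"roll":0,"gripper":255},{"dp":[0,-65,0],"roll":0,"gripper":255},{"dp":[0,-85,0],"roll":0,"gripper":255},{"dp":[0,-85,0],"roll":0,"gripper":255},{"dp":[0,-70,0],"roll":0,"gripper":255},{"dp":[0,-85,0],"roll":0,"gripper":255},{"dp":[0,-85,0],"roll":0,"gripper":255}]' 60;python3 b.py b2; python3 - <<'E'
import cv2,numpy as np
a=cv2.imread("pics/b2wrist.png");b=cv2.imread("pics/b2side.png")[150:270,250:390]
b=cv2.resize(b,(466,400),interpolation=cv2.INTER_CUBIC);a=cv2.resize(a,(334,250))
o=np.zeros((400,800,3),np.uint8);o[:,:466]=b;o[:250,466:]=a;cv2.imwrite("pics/p6.png",o)
E
```

```text
time_s: 11.57
eef_pos: [610.3, -22.4, 326.6]
ee_rot: [0.685, -0.685, 0.174, -0.175]
force: [0.2, 0.9, -1.4]
grip_width: 0.199
t 11.57 at [610.3 -22.4 326.6] psi 1.072 q6 -1.3 F [ 0.2  0.9 -1.4] w 0.199
(661, -50, 310, 1.072) dp [58.0, 17.0, 0.0] roll -0.0
wrist [] floor [279. 166.] rim [278. 191.]
side [] floor [319. 233.] rim [322. 192.]
```

View pics/p6.png

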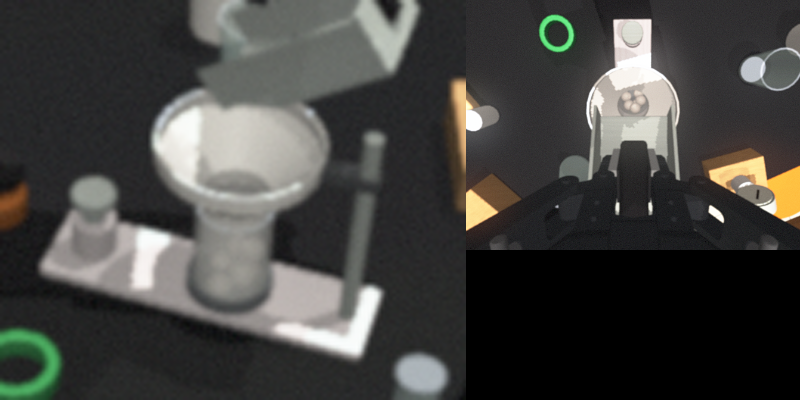

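The balls are in the column: a cluster in the bore at wrist-panel (632,100), none in the funnel, and the scoop looks empty. Next I level the scoop by dragging its front edge back over the funnel's pin-side rim, which is the reverse pivot.

```bash
python3 - <<'E'
from h import *
from rig import eyes,models
print([(np.round(d["extent"]).astype(int).tolist(),round(d["confidence"],2)) for d in models.spot_in(eyes.capture("top"),"ball0_center")])
f=np.array([-.878,.478]);P=np.array([603.7,-19.7])+66*f
go(*[(*(P+a*f),170+h,1.072) for a,h in ((38,120),(38,95),(38,84),(21,89),(6,91),(-10,91),(-26,87))])
E
```

```text
[]
t 11.87 at [610.2 -22.5 325.7] psi 1.072 q6 -1.3 F [-0.2  0.1 -2. ] w 0.201
(np.float64(512.388), np.float64(30.011999999999997), 290, 1.072) dp [-111.0, 36.0, -1.0] roll -0.0
(np.float64(512.388), np.float64(30.011999999999997), 265, 1.072) dp [-111.0, 61.0, -1.0] roll -0.0
(np.float64(512.388), np.float64(30.011999999999997), 254, 1.072) dp [-111.0, 72.0, -1.0] roll -0.0
(np.float64(527.3140000000001), np.float64(21.886), 259, 1.072) dp [-94.0, 67.0, -1.0] roll -0.0
(np.float64(540.484), np.float64(14.716), 261, 1.072) dp [-79.0, 65.0, -1.0] roll -0.0
(np.float64(554.532), np.float64(7.068), 261, 1.072) dp [-63.0, 65.0, -1.0] roll -0.0
(np.float64(568.58), np.float64(-0.5800000000000001), 257, 1.072) dp [-47.0, 69.0, -1.0] roll -0.0
```

```bash
python3 -m crank '[{"dp":[-35,5,-1],"roll":0,"gripper":255},{"dp":[-70,15,-1],"roll":0,"gripper":255},{"dp":[-105,36,-1],"roll":0,"gripper":255},{"dp":[-114,55,-1],"roll":0,"gripper":255},{"dp":[-114,66,-1],"roll":0,"gripper":255},{"dp":[-111,70,-1],"roll":0,"gripper":255},{"dp":[-103,69,-1],"roll":0,"gripper":255},{"dp":[-94,67,-1],"roll":0,"gripper":255}]' 35; python3 -m crank '[{"dp":[8,-1,0],"roll":0,"gripper":255},{"dp":[15,-2,0],"roll":0,"gripper":255},{"dp":[23,-2,0],"roll":0,"gripper":255},{"dp":[31,-2,0],"roll":0,"gripper":255},{"dp":[39,0,0],"roll":0,"gripper":255},{"dp":[47,2,0],"roll":0,"gripper":255},{"dp":[47,3,0],"roll":0,"gripper":255},{"dp":[47,3,0],"roll":0,"gripper":255}]';python3 b.py b3; python3 - <<'E'
import cv2,numpy as np
a=cv2.imread("pics/b3wrist.png");b=cv2.imread("pics/b3side.png")[110:270,220:400]
b=cv2.resize(b,(450,400),interpolation=cv2.INTER_CUBIC);a=cv2.resize(a,(350,262))
o=np.zeros((400,800,3),np.uint8);o[:,:450]=b;o[:262,450:]=a;cv2.imwrite("pics/p7.png",o)
E
```

```text
time_s: 12.53
eef_pos: [528.3, 21.0, 259.7]
ee_rot: [0.685, -0.685, 0.174, -0.175]
force: [0.3, -0.1, -2.8]
grip_width: 0.2
time_s: 13.2
eef_pos: [569.7, -1.5, 257.8]
ee_rot: [0.685, -0.685, 0.174, -0.176]
force: [-1.0, 0.5, 8.4]
grip_width: 0.2
t 13.2 at [569.7  -1.5 257.8] psi 1.072 q6 -1.28 F [-1.   0.5  8.4] w 0.2
(661, -50, 310, 1.072) dp [104.0, -52.0, 1.0] roll -0.0
wrist [([301, 12, 50, 24], 0.44)] floor [280. 216.] rim [279. 278.]
side [([258, 261, 30, 24], 0.31)] floor [319. 233.] rim [322. 192.]
```

View pics/p7.png

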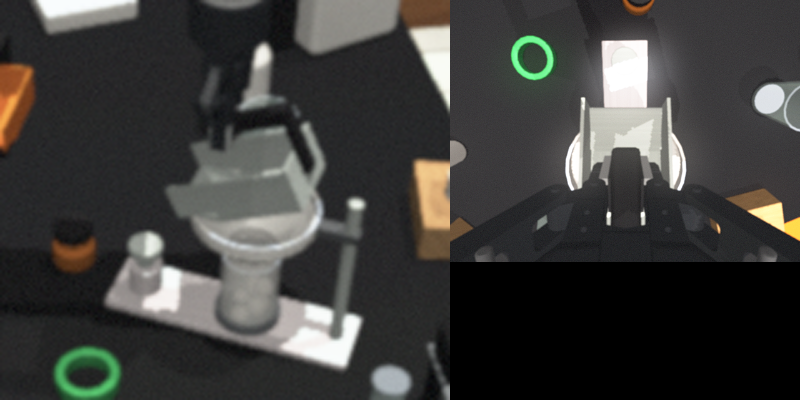

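```bash
cat > tilt.py <<'E'
from h import *
from rig import eyes,models,ctrl
def tilt():
    w=eyes.capture("wrist"); s=ctrl.sense(); M=tool(s)
    d=models.spot_point(w,"scoop_lip")
    print("lip",[(np.round(v["centre"]).tolist(),round(v["confidence"],2)) for v in d])
    for th in range(-10,50,5):
        c,n=np.cos(np.radians(th)),np.sin(np.radians(th)); x,z=67,-66
        L=s["eef_pos"]-M[:,1]*-2+ -M[:,0]*(x*c+z*n) -M[:,1]*(-x*n+z*c)
        print(th,np.round(proj(w,L)).tolist(),end=" ")
    print()
if __name__=="__main__": tilt()
E
python3 tilt.py
```

```text
lip [([279.0, 170.0], 0.77)]
-10 [278.0, 97.0] -5 [279.0, 108.0] 0 [279.0, 119.0] 5 [279.0, 130.0] 10 [279.0, 141.0] 15 [279.0, 152.0] 20 [279.0, 163.0] 25 [279.0, 175.0] 30 [279.0, 186.0] 35 [279.0, 198.0] 40 [279.0, 209.0] 45 [279.0, 221.0]
```

Tilt is now about 22°, with the ramp flat on the rim. I'll move back 23 mm and press down to take out most of the rest.

```bash
python3 -m crank '[{"dp":[4,-6,0],"roll":0,"gripper":255},{"dp":[14,-7,0],"roll":0,"gripper":255},{"dp":[23,-5,0],"roll":0,"gripper":255},{"dp":[23,-1,0],"roll":0,"gripper":255},{"dp":[23,3,0],"roll":0,"gripper":255},{"dp":[23,6,0],"roll":0,"gripper":255},{"dp":[23,8,0],"roll":0,"gripper":255},{"dp":[23,8,0],"roll":0,"gripper":255}]' 35; python3 tilt.py; python3 -c "
from h import *
go((520,240,260,0.0),(520,240,130,0))"
```

```text
time_s: 14.17
eef_pos: [590.8, -13.0, 250.1]
ee_rot: [-0.685, 0.685, -0.171, 0.178]
force: [8.6, -4.5, 7.5]
grip_width: 0.2
lip [([283.0, 169.0], 0.94)]
-10 [279.0, 97.0] -5 [279.0, 108.0] 0 [279.0, 119.0] 5 [279.0, 130.0] 10 [279.0, 141.0] 15 [279.0, 152.0] 20 [279.0, 164.0] 25 [279.0, 175.0] 30 [279.0, 186.0] 35 [279.0, 198.0] 40 [279.0, 209.0] 45 [279.0, 221.0] 
t 14.27 at [590.9 -13.1 250. ] psi 1.071 q6 -1.29 F [ 8.3 -5.2  8.1] w 0.2
(520, 240, 260, 0.0) dp [-183.0, -11.0, 188.0] roll 1.071
(520, 240, 130, 0) dp [-185.0, 119.0, 188.0] roll 1.071
```

```bash
python3 -m crank '[{"dp":[0,-30,0],"roll":0,"gripper":255},{"dp":[-10,-50,10],"roll":0.05,"gripper":255},{"dp":[-30,-50,30],"roll":0.17,"gripper":255},{"dp":[-55,-50,56],"roll":0.29,"gripper":255},{"dp":[-80,-50,82],"roll":0.41,"gripper":255},{"dp":[-105,-50,108],"roll":0.53,"gripper":255},{"dp":[-130,-50,134],"roll":0.65,"gripper":255},{"dp":[-155,-50,160],"roll":0.77,"gripper":255},{"dp":[-175,-30,180],"roll":0.89,"gripper":255},{"dp":[-184,0,188],"roll":1.01,"gripper":255}]' 60; python3 -m crank '[{"dp":[0,20,0],"roll":0.061,"gripper":255},{"dp":[0,50,0],"roll":0.061,"gripper":255},{"dp":[0,80,0],"roll":0.061,"gripper":255},{"dp":[0,105,0],"roll":0.061,"gripper":255},{"dp":[0,120,0],"roll":0.061,"gripper":255},{"dp":[0,120,0],"roll":0.061,"gripper":255}]'; python3 -c "
from h import *
go((520,240,96,0.0),(520,240,92,0),(520,195,90,0))"; python3 tilt.py
```

```text
time_s: 15.1
eef_pos: [516.4, 244.7, 249.3]
ee_rot: [0.516, -0.513, 0.484, -0.486]
force: [0.9, -1.1, -2.2]
grip_width: 0.2
time_s: 15.6
eef_pos: [515.1, 240.7, 124.1]
ee_rot: [-0.498, 0.502, -0.501, 0.498]
force: [-1.5, -0.2, -1.4]
grip_width: 0.202
t 15.6 at [515.1 240.7 124.1] psi 0.001 q6 0.23 F [-1.5 -0.2 -1.4] w 0.202
(520, 240, 96, 0.0) dp [1.0, 28.0, 5.0] roll 0.001
(520, 240, 92, 0) dp [1.0, 32.0, 5.0] roll 0.001
(520, 195, 90, 0) dp [46.0, 34.0, 5.0] roll 0.001
lip [([280.0, 166.0], 0.62)]
-10 [284.0, 98.0] -5 [284.0, 109.0] 0 [284.0, 120.0] 5 [284.0, 131.0] 10 [284.0, 142.0] 15 [284.0, 153.0] 20 [283.0, 165.0] 25 [283.0, 176.0] 30 [283.0, 187.0] 35 [283.0, 199.0] 40 [283.0, 211.0] 45 [283.0, 222.0]
```

```bash
python3 -m crank '[{"dp":[0,20,0],"roll":0,"gripper":255},{"dp":[0,29,0],"roll":0,"gripper":255},{"dp":[4,32,0],"roll":0,"gripper":255},{"dp":[12,33,0],"roll":0,"gripper":255},{"dp":[20,34,0],"roll":0,"gripper":255},{"dp":[28,34,0],"roll":0,"gripper":255},{"dp":[36,34,0],"roll":0,"gripper":255},{"dp":[44,34,0],"roll":0,"gripper":255},{"dp":[44,34,0],"roll":0,"gripper":255}]' 20; python3 tilt.py;  python3 -c "
from h import *
go((520,195,90,0))"
```

```text
time_s: 16.45
eef_pos: [517.8, 195.2, 95.3]
ee_rot: [-0.5, 0.5, -0.499, 0.501]
force: [-1.6, -3.9, 9.0]
grip_width: 0.202
lip [([282.0, 170.0], 0.85)]
-10 [281.0, 99.0] -5 [281.0, 109.0] 0 [281.0, 120.0] 5 [281.0, 131.0] 10 [281.0, 142.0] 15 [281.0, 153.0] 20 [281.0, 165.0] 25 [281.0, 176.0] 30 [281.0, 187.0] 35 [281.0, 199.0] 40 [281.0, 210.0] 45 [281.0, 222.0] 
t 16.55 at [517.8 195.4  95.3] psi 0.001 q6 0.15 F [-0.9 -6.4  8.2] w 0.2
(520, 195, 90, 0) dp [0.0, 5.0, 2.0] roll 0.001
```

Tilt stays near 22° with the front edge on the bench. The centre of mass is well behind that edge, so the scoop will sit back flat by itself. I release slightly, so the pads still guide the bar, then open.

```bash
python3 -m crank '[{"dp":[0,-4,0],"roll":0,"gripper":255},{"dp":[0,-4,0],"roll":0,"gripper":190},{"dp":[0,-4,0],"roll":0,"gripper":180},{"dp":[0,-4,0],"roll":0,"gripper":180},{"dp":[0,-4,0],"roll":0,"gripper":180},{"dp":[0,-4,0],"roll":0,"gripper":180},{"dp":[0,-4,0],"roll":0,"gripper":180}]' 20; python3 tilt.py;  python3 -c "
from h import *
go((520,195,90,0))"
```

```text
time_s: 17.13
eef_pos: [517.1, 197.2, 98.1]
ee_rot: [-0.5, 0.5, -0.5, 0.5]
force: [0.7, -0.3, 0.5]
grip_width: 0.293
lip [([284.0, 177.0], 0.75)]
-10 [281.0, 99.0] -5 [281.0, 109.0] 0 [281.0, 120.0] 5 [281.0, 131.0] 10 [281.0, 142.0] 15 [281.0, 153.0] 20 [281.0, 165.0] 25 [281.0, 176.0] 30 [281.0, 187.0] 35 [281.0, 199.0] 40 [281.0, 210.0] 45 [281.0, 222.0] 
t 17.23 at [517.1 197.2  98.1] psi 0.001 q6 0.15 F [-0.6 -0.   0.4] w 0.294
(520, 195, 90, 0) dp [2.0, 8.0, 3.0] roll 0.001
```

```bash
python3 -m crank '[{"dp":[0,0,0],"roll":0,"gripper":60},{"dp":[0,0,0],"roll":0,"gripper":0},{"dp":[0,0,0],"roll":0,"gripper":0},{"dp":[0,0,0],"roll":0,"gripper":0},{"dp":[0,-25,0],"roll":0,"gripper":0},{"dp":[0,-60,0],"roll":0,"gripper":0},{"dp":[0,-100,0],"roll":0,"gripper":0},{"dp":[0,-140,0],"roll":0,"gripper":0},{"dp":[0,-175,0],"roll":0,"gripper":0},{"dp":[0,-175,0],"roll":0,"gripper":0}]'; python3 - <<'E'
from h import *
from rig import eyes,models
import cv2
w=eyes.capture("wrist");s=eyes.capture("side");O=[]
for p in (w,s):
    for n,q in (("scoop_grip",(0,0,88)),("scoop_lip",(87,0,22)),("scoop",(0,0,0))):
        d=models.spot_point(p,n); print(n,[(np.round(v["centre"],1).tolist(),round(v["confidence"],2)) for v in d],np.round(proj(p,world([518,160,1.571],q))))
go((480.7-45,-328.1,300,0))
a=cv2.resize(w["color"][:,:,::-1],(400,300));b=cv2.resize(s["color"][:,:,::-1][100:250,190:390],(400,300),interpolation=cv2.INTER_CUBIC)
cv2.imwrite("pics/p8.png",np.hstack([a,b]))
E
```

```text
time_s: 18.07
eef_pos: [518.9, 197.6, 280.6]
ee_rot: [0.504, -0.497, 0.497, -0.502]
force: [0.5, -0.5, 0.5]
grip_width: 0.994
scoop_grip [([278.0, 244.5], 0.97)] [278. 230.]
scoop_lip [([79.4, 68.0], 0.88), ([275.9, 151.4], 0.86)] [278. 135.]
scoop [([279.0, 216.3], 0.87)] [278. 206.]
scoop_grip [([219.2, 135.4], 0.61), ([281.3, 180.1], 0.6), ([316.2, 236.1], 0.38), ([324.2, 190.3], 0.34)] [280. 175.]
scoop_lip [([210.6, 165.9], 0.98), ([275.7, 176.8], 0.64)] [276. 174.]
scoop [([282.1, 203.9], 0.69), ([219.0, 155.9], 0.56)] [280. 197.]
t 18.47 at [516.9 197.1 272.1] psi 0.001 q6 0.15 F [ 0.2  0.2 -0.6] w 0.999
(435.7, -328.1, 300, 0) dp [525.0, -28.0, -82.0] roll 0.001
```

View pics/p8.png

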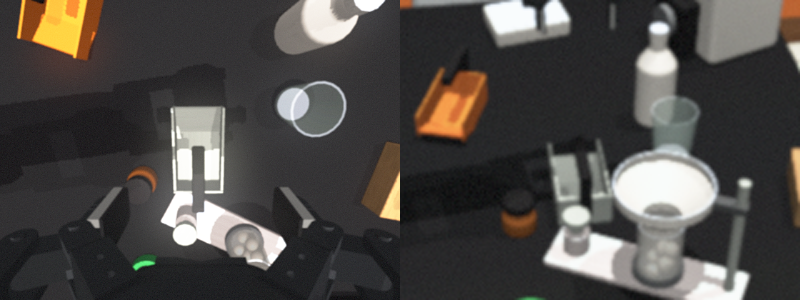

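The scoop is standing flat and empty near (518,148) (wrist panel (197,150)). The balls are visible low in the tube at (657,255) and (245,243). On to the mallet.

```bash
python3 -m crank '[{"dp":[40,-10,-6],"roll":0.10,"gripper":0},{"dp":[80,-10,-12],"roll":0.22,"gripper":0},{"dp":[120,-10,-18],"roll":0.34,"gripper":0},{"dp":[160,-10,-24],"roll":0.46,"gripper":0},{"dp":[200,-10,-30],"roll":0.58,"gripper":0},{"dp":[240,-10,-36],"roll":0.70,"gripper":0},{"dp":[280,-10,-43],"roll":0.82,"gripper":0},{"dp":[320,-10,-50],"roll":0.94,"gripper":0},{"dp":[360,-10,-56],"roll":1.06,"gripper":0},{"dp":[400,-10,-62],"roll":1.18,"gripper":0}]'; python3 -c "
from h import *
go((436,-328,200,-1.48))"
```

```text
time_s: 19.3
eef_pos: [454.7, -204.7, 282.9]
ee_rot: [0.135, -0.136, 0.694, -0.694]
force: [1.3, 0.6, -0.2]
grip_width: 0.998
t 19.3 at [ 454.7 -204.7  282.9] psi -1.185 q6 0.53 F [ 1.3  0.6 -0.2] w 0.998
(436, -328, 200, -1.48) dp [64.0, 83.0, 107.0] roll 0.295
```

```bash
python3 -m crank '[{"dp":[20,10,33],"roll":0.12,"gripper":0},{"dp":[40,25,66],"roll":0.24,"gripper":0},{"dp":[64,50,107],"roll":0.295,"gripper":0},{"dp":[64,83,107],"roll":0.295,"gripper":0},{"dp":[64,83,107],"roll":0.295,"gripper":0},{"dp":[64,83,107],"roll":0.295,"gripper":0},{"dp":[64,83,107],"roll":0.295,"gripper":0}]'; python3 - <<'E'
from h import *
from rig import eyes,models
import cv2
w=eyes.capture("wrist");s=eyes.capture("side");t=eyes.capture("top");O=[]
m0=[480.7,-324.1,.09]
for p,nm in ((w,"w"),(s,"s"),(t,"t")):
    for n,q in (("mallet_grip",(-55,0,28)),("mallet_head",(0,0,28)),("mallet",(0,0,0))):
        d=models.spot_point(p,n); e=proj(p,world(m0,q)); print(nm,n,[(np.round(v["centre"],1).tolist(),round(v["confidence"],2)) for v in d],np.round(e))
        d=[v for v in d if np.hypot(*(np.array(v["centre"])-e))<(60 if nm=="w" else 8)]
        if d: O.append((p,q,np.array(d[0]["centre"])))
m,r=fit(O,m0);print(m,r)
im=w["color"].astype(int); k=((im[:,:,0]-im[:,:,2]>40)&(im[:,:,0]>120)).astype(np.uint8)
n,l,st,c=cv2.connectedComponentsWithStats(k)
for i in range(1,n):
    if st[i,4]>300:
        v,u=np.nonzero(l==i); (ln)=cv2.fitLine(np.stack([u,v],1).astype(np.float32),cv2.DIST_L2,0,.01,.01).ravel(); print(st[i],np.round(c[i]),np.round(ln,3))
print("handle axis pred",[np.round(proj(w,world(m0,(x,0,40)))) for x in (-160,-22)])
go((*world(m,(-45,0,0))[:2],30,m[2]-np.pi/2))
cv2.imwrite("pics/w9.png",w["color"][:,:,::-1])
E
```

```text
time_s: 19.88
eef_pos: [437.8, -325.8, 201.5]
ee_rot: [-0.035, 0.034, -0.706, 0.707]
force: [0.5, -0.2, 0.3]
grip_width: 1.001
w mallet_grip [([286.1, 207.5], 0.76)] [285. 208.]
w mallet_head [([288.1, 146.1], 0.96), ([291.1, 139.4], 0.28)] [286. 146.]
w mallet [([285.4, 140.8], 0.74), ([363.9, 384.5], 0.42)] [285. 143.]
s mallet_grip [([263.9, 336.5], 0.77), ([168.3, 372.7], 0.62)] [267. 335.]
s mallet_head [([165.0, 394.0], 0.89), ([290.9, 332.8], 0.64)] [291. 331.]
s mallet [([291.0, 339.2], 0.59), ([168.8, 400.6], 0.58)] [291. 338.]
t mallet_grip [([403.3, 297.9], 0.74)] [384. 222.]
t mallet_head [([419.7, 290.7], 0.85), ([178.5, 144.7], 0.34)] [382. 205.]
t mallet [([418.4, 288.3], 0.9), ([380.7, 205.3], 0.6)] [380. 206.]
[ 4.81004950e+02 -3.25894972e+02  7.77826367e-02] [[0.1, -0.1], [-0.4, -0.3], [1.8, 2.4], [3.2, -0.6], [0.1, -1.2], [-0.2, -0.8], [-0.1, 0.1]]
[407   0  99  12 633] [442.   4.] [ 9.98000e-01 -5.60000e-02  4.41613e+02  3.51500e+00]
[ 519  170   41  123 2658] [545. 242.] [ 1.30000e-01 -9.92000e-01  5.45434e+02  2.42402e+02]
[ 254  191   67  126 2646] [289. 240.] [3.70000e-02 9.99000e-01 2.89145e+02 2.40084e+02]
handle axis pred [array([284., 317.]), array([286., 174.])]
t 20.48 at [ 437.3 -326.2  200.2] psi -1.474 q6 0.62 F [0.3 0.2 1. ] w 1.001
(np.float64(436.14100904533547), np.float64(-329.39166202488735), 30, np.float64(-1.4930136900787883)) dp [1.0, 170.0, 3.0] roll 0.019
```

```bash
python3 -m crank '[{"dp":[1,40,3],"roll":0.019,"gripper":0},{"dp":[1,80,3],"roll":0.019,"gripper":0},{"dp":[1,120,3],"roll":0.019,"gripper":0},{"dp":[1,150,3],"roll":0.019,"gripper":0},{"dp":[1,165,3],"roll":0.019,"gripper":0},{"dp":[1,170,3],"roll":0.019,"gripper":0},{"dp":[1,170,3],"roll":0.019,"gripper":255},{"dp":[1,170,3],"roll":0.019,"gripper":255},{"dp":[1,170,3],"roll":0.019,"gripper":255},{"dp":[1,170,3],"roll":0.019,"gripper":255}]' 120; python3 -m crank '[{"dp":[0,0,0],"roll":0,"gripper":255},{"dp":[0,0,0],"roll":0,"gripper":255},{"dp":[0,0,0],"roll":0,"gripper":255},{"dp":[0,0,0],"roll":0,"gripper":255},{"dp":[0,-15,0],"roll":0,"gripper":255},{"dp":[0,-50,0],"roll":0,"gripper":255},{"dp":[0,-90,0],"roll":0,"gripper":255},{"dp":[0,-120,0],"roll":0,"gripper":255},{"dp":[0,-140,0],"roll":0,"gripper":255},{"dp":[0,-140,0],"roll":0,"gripper":255}]'; python3 -c "
from h import *
import numpy as np
go((452.5,33.5,170,-1.493))"
```

```text
time_s: 21.32
eef_pos: [437.0, -329.8, 31.5]
ee_rot: [-0.028, 0.027, -0.706, 0.707]
force: [0.1, 0.1, -0.5]
grip_width: 0.454
time_s: 22.15
eef_pos: [437.6, -330.4, 174.5]
ee_rot: [-0.029, 0.026, -0.704, 0.709]
force: [1.6, -0.3, -2.7]
grip_width: 0.216
t 22.15 at [ 437.6 -330.4  174.5] psi -1.493 q6 0.63 F [ 1.6 -0.3 -2.7] w 0.216
(452.5, 33.5, 170, -1.493) dp [-43.0, 2.0, -362.0] roll 0.0
```

```bash
python3 -m crank '[{"dp":[-2,2,-15],"roll":0,"gripper":255},{"dp":[-6,2,-50],"roll":0,"gripper":255},{"dp":[-10,2,-90],"roll":0,"gripper":255},{"dp":[-15,2,-130],"roll":0,"gripper":255},{"dp":[-20,2,-170],"roll":0,"gripper":255},{"dp":[-25,2,-210],"roll":0,"gripper":255},{"dp":[-30,2,-250],"roll":0,"gripper":255},{"dp":[-35,2,-290],"roll":0,"gripper":255},{"dp":[-40,2,-325],"roll":0,"gripper":255},{"dp":[-45,2,-350],"roll":0,"gripper":255}]' 120;  python3 -m crank '[{"dp":[0,0,-12],"roll":0,"gripper":255},{"dp":[0,0,-12],"roll":0,"gripper":255},{"dp":[0,0,-12],"roll":0,"gripper":255}]';python3 - <<'E'
from h import *
from rig import eyes,models,ctrl
import cv2
go((454,33.5,130,-1.493))
w=eyes.capture("wrist");s=eyes.capture("side");S=ctrl.sense();M=tool(S)
o=[]
for p,nm in ((w,"w"),(s,"s")):
    for n in ("mallet_head","pin_top"):
        d=models.spot_point(p,n); print(nm,n,[(np.round(v["centre"],1).tolist(),round(v["confidence"],2)) for v in d])
    H=S["eef_pos"]-M[:,0]*44+M[:,1]*2; print("head pred",np.round(H),np.round(proj(p,H)),"pin pred",np.round(proj(p,np.array([498,37,75.]))))
    a=p["color"][:,:,::-1].copy()
    for X in (H+[0,0,28],H-[0,0,28]): cv2.drawMarker(a,tuple(int(v) for v in proj(p,X)),(0,0,255),cv2.MARKER_CROSS,6,1)
    cv2.drawMarker(a,tuple(int(v) for v in proj(p,np.array([498,37,75.]))),(255,0,0),cv2.MARKER_CROSS,6,1)
    o.append(a)
cv2.imwrite("pics/p10.png",np.hstack([cv2.resize(o[0],(400,300)),cv2.resize(o[1][130:250,215:375],(400,300),interpolation=cv2.INTER_CUBIC)]))
E
```

```text
time_s: 22.98
eef_pos: [452.9, 26.1, 166.8]
ee_rot: [0.027, -0.029, 0.707, -0.706]
force: [1.1, -0.6, -2.9]
grip_width: 0.214
time_s: 23.23
eef_pos: [452.7, 35.4, 167.1]
ee_rot: [0.027, -0.029, 0.707, -0.706]
force: [0.1, -0.4, -3.1]
grip_width: 0.216
t 23.23 at [452.7  35.4 167.1] psi -1.492 q6 1.31 F [ 0.1 -0.4 -3.1] w 0.216
(454, 33.5, 130, -1.493) dp [-1.0, 37.0, 2.0] roll 0.001
w mallet_head [([281.9, 179.1], 0.7)]
w pin_top [([202.1, 223.8], 0.19)]
head pred [497.  38. 165.] [288. 183.] pin pred [287. 153.]
s mallet_head [([165.3, 395.2], 0.91), ([276.7, 181.9], 0.68)]
s pin_top [([278.7, 209.7], 0.67)]
head pred [497.  38. 165.] [278. 182.] pin pred [278. 207.]
```

View pics/p10.png

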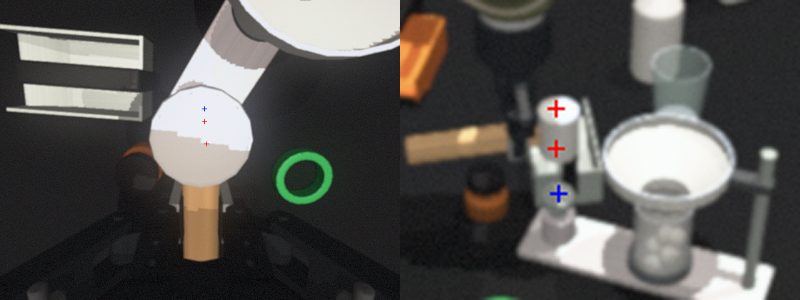

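The mallet head is centred over the pin (head at (497,38), pin at (498,37); side view head (277,182), pin (278,207)) and level. The balls are visible in the tube at panel (660,245). Pressing now.

```bash
python3 -m crank '[{"dp":[0,25,1],"roll":0,"gripper":255},{"dp":[0,45,1],"roll":0,"gripper":255},{"dp":[0,57,1],"roll":0,"gripper":255},{"dp":[0,60,1],"roll":0,"gripper":255},{"dp":[0,64,1],"roll":0,"gripper":255},{"dp":[0,68,1],"roll":0,"gripper":255},{"dp":[0,68,1],"roll":0,"gripper":255}]' 120; python3 -m crank '[{"dp":[0,4,0],"roll":0,"gripper":255},{"dp":[0,7,0],"roll":0,"gripper":255},{"dp":[0,9,0],"roll":0,"gripper":255},{"dp":[0,9,0],"roll":0,"gripper":255},{"dp":[0,9,0],"roll":0,"gripper":255}]'
```

```text
time_s: 24.12
eef_pos: [453.7, 33.9, 100.5]
ee_rot: [-0.028, 0.027, -0.706, 0.707]
force: [-1.7, -1.6, 0.6]
grip_width: 0.22
time_s: 24.53
eef_pos: [454.0, 33.9, 93.7]
ee_rot: [-0.029, 0.027, -0.706, 0.707]
force: [-14.3, -1.0, 32.5]
grip_width: 0.217
```

35 N upward while advancing only 7 mm means the pin is on its stop (its spring gives at most 6.5 N). Retracting and carrying the mallet back.

```bash
python3 -m crank '[{"dp":[0,-10,0],"roll":0,"gripper":255},{"dp":[0,-30,0],"roll":0,"gripper":255},{"dp":[0,-60,0],"roll":0,"gripper":255},{"dp":[0,-75,20],"roll":0,"gripper":255},{"dp":[0,-75,60],"roll":0,"gripper":255},{"dp":[0,-75,100],"roll":0,"gripper":255},{"dp":[0,-75,140],"roll":0,"gripper":255},{"dp":[0,-75,180],"roll":0,"gripper":255},{"dp":[0,-75,215],"roll":0,"gripper":255},{"dp":[0,-75,240],"roll":0,"gripper":255}]' 120; python3 -m crank '[{"dp":[0,0,45],"roll":0,"gripper":255},{"dp":[0,20,45],"roll":0,"gripper":255},{"dp":[0,60,45],"roll":0,"gripper":255},{"dp":[0,90,45],"roll":0,"gripper":255},{"dp":[0,115,45],"roll":0,"gripper":255},{"dp":[0,125,45],"roll":0,"gripper":255},{"dp":[0,125,45],"roll":0,"gripper":255}]'; python3 - <<'E'
from h import *
from rig import eyes,models,ctrl
go((450,-250,33,-1.493))
s=eyes.capture("side");w=eyes.capture("wrist");S=ctrl.sense();M=tool(S);H=S["eef_pos"]-M[:,0]*44+M[:,1]*2
for p in (s,w): print([(np.round(v["centre"],1).tolist(),round(v["confidence"],2)) for v in models.spot_point(p,"mallet_head")],np.round(proj(p,H)))
E
```

```text
time_s: 25.37
eef_pos: [471.9, -208.2, 165.9]
ee_rot: [-0.027, 0.027, -0.706, 0.707]
force: [-0.2, -0.4, -3.9]
grip_width: 0.212
time_s: 25.95
eef_pos: [474.7, -249.3, 39.1]
ee_rot: [0.026, -0.029, 0.708, -0.706]
force: [-0.5, -0.1, -2.5]
grip_width: 0.217
t 25.95 at [ 474.7 -249.3   39.1] psi -1.493 q6 0.79 F [-0.5 -0.1 -2.5] w 0.217
(450, -250, 33, -1.493) dp [25.0, 6.0, -1.0] roll -0.0
[([300.1, 298.8], 0.72), ([167.3, 394.0], 0.65)] [303. 298.]
[([282.5, 179.6], 0.84)] [286. 182.]
```

```bash
python3 -m crank '[{"dp":[0,3,0],"roll":0,"gripper":255},{"dp":[0,6,0],"roll":0,"gripper":255},{"dp":[0,8,0],"roll":0,"gripper":255},{"dp":[0,8,0],"roll":0,"gripper":255}]' 120; python3 -m crank '[{"dp":[0,0,0],"roll":0,"gripper":200},{"dp":[0,0,0],"roll":0,"gripper":160},{"dp":[0,0,0],"roll":0,"gripper":80},{"dp":[0,0,0],"roll":0,"gripper":0},{"dp":[0,0,0],"roll":0,"gripper":0},{"dp":[0,0,0],"roll":0,"gripper":0},{"dp":[0,-30,0],"roll":0,"gripper":0},{"dp":[0,-70,0],"roll":0,"gripper":0},{"dp":[0,-110,0],"roll":0,"gripper":0},{"dp":[0,-150,0],"roll":0,"gripper":0}]'; python3 -m crank '[{"dp":[20,-60,0],"roll":0,"gripper":0},{"dp":[60,-100,0],"roll":0,"gripper":0},{"dp":[100,-120,0],"roll":0,"gripper":0},{"dp":[130,-120,0],"roll":0,"gripper":0},{"dp":[130,-120,0],"roll":0,"gripper":0},{"dp":[130,-120,0],"roll":0,"gripper":0}]'; python3 - <<'E'
from h import *
from rig import eyes,models,ctrl
import cv2
go((450,-250,33,-1.493))
T=eyes.capture("top");S=eyes.capture("side")
for p,n in ((T,"top"),(S,"side")):
    cv2.imwrite(f"pics/end_{n}.png",p["color"][:,:,::-1])
    for l in ("mallet_head","mallet","scoop","scoop_grip","scoop_lip","pin_top","ball0_center","flask","beaker","washbottle","jar","tape"):
        print(n,l,[(np.round(v["centre"]).tolist(),round(v["confidence"],2)) for v in models.spot_point(p,l)][:3])
E
```

```text
time_s: 26.48
eef_pos: [475.4, -249.9, 32.9]
ee_rot: [0.027, -0.028, 0.707, -0.706]
force: [-0.3, -0.2, -3.4]
grip_width: 0.215
time_s: 27.32
eef_pos: [475.2, -249.8, 185.1]
ee_rot: [0.027, -0.028, 0.707, -0.706]
force: [0.3, -0.5, 0.5]
grip_width: 1.001
time_s: 27.82
eef_pos: [343.7, -260.6, 305.4]
ee_rot: [-0.027, 0.026, -0.705, 0.708]
force: [-0.3, 0.0, 0.4]
grip_width: 1.003
t 27.82 at [ 343.7 -260.6  305.4] psi -1.495 q6 0.57 F [-0.3  0.   0.4] w 1.003
(450, -250, 33, -1.493) dp [-106.0, 273.0, -4.0] roll -0.002
top mallet_head [([357.0, 190.0], 0.86), ([419.0, 292.0], 0.5)]
top mallet [([355.0, 191.0], 0.9), ([419.0, 292.0], 0.61), ([286.0, 163.0], 0.49)]
top scoop [([234.0, 192.0], 0.7), ([153.0, 246.0], 0.58)]
top scoop_grip [([231.0, 186.0], 0.94), ([247.0, 223.0], 0.7), ([144.0, 246.0], 0.62)]
top scoop_lip [([177.0, 256.0], 0.9), ([208.0, 195.0], 0.83)]
top pin_top [([355.0, 193.0], 0.62), ([266.0, 193.0], 0.47)]
top ball0_center [([209.0, 145.0], 0.58)]
top flask [([345.0, 140.0], 0.85), ([207.0, 146.0], 0.58), ([283.0, 162.0], 0.41)]
top beaker [([210.0, 145.0], 0.64)]
top washbottle [([285.0, 168.0], 0.75), ([179.0, 146.0], 0.62)]
top jar [([245.0, 222.0], 0.78)]
top tape [([307.0, 225.0], 0.68)]
side mallet_head [([301.0, 303.0], 0.84), ([168.0, 393.0], 0.66)]
side mallet [([301.0, 309.0], 0.81), ([170.0, 398.0], 0.59)]
side scoop [([282.0, 205.0], 0.59)]
side scoop_grip [([281.0, 181.0], 0.94), ([281.0, 305.0], 0.44)]
side scoop_lip [([276.0, 178.0], 0.86)]
side pin_top [([280.0, 208.0], 0.45)]
side ball0_center [([322.0, 195.0], 0.62)]
side flask [([366.0, 294.0], 0.88)]
side beaker [([324.0, 178.0], 0.86)]
side washbottle [([275.0, 205.0], 0.62), ([317.0, 160.0], 0.6)]
side jar [([252.0, 215.0], 0.85)]
side tape [([255.0, 262.0], 0.77), ([283.0, 204.0], 0.43)]
```

```bash
python3 - <<'E'
from h import *
import cv2
from rig import eyes
T=eyes.capture("top");S=eyes.capture("side")
for p,n in ((T,"top"),(S,"side")):
    a=cv2.imread(f"pics/{n}0.png").astype(int);b=p["color"][:,:,::-1].astype(int)
    d=cv2.blur(np.abs(a-b).sum(2).astype(np.float32),(3,3))
    k=(d>60).astype(np.uint8); N,l,st,c=cv2.connectedComponentsWithStats(k)
    print(n,[(st[i].tolist()) for i in range(1,N) if st[i,4]>6])
    for nm,X in (("floor",(603.7,-19.7,20)),("rim",(603.7,-19.7,168)),("pin",(498,37,75))): print(nm,np.round(proj(p,np.array(X))))
O=[(T,(0,0,0),(355,191)),(T,(0,0,28),(357,190)),(S,(0,0,28),(301,303)),(S,(0,0,0),(301,309))]
print("mallet",*fit([(p,q,np.array(u)) for p,q,u in O],[500,-250,.08]))
O=[(T,(0,0,0),(234,192)),(T,(0,0,88),(231,186)),(T,(87,0,22),(208,195)),(S,(0,0,0),(282,205)),(S,(0,0,88),(281,181)),(S,(87,0,22),(276,178))]
print("scoop",*fit([(p,q,np.array(u)) for p,q,u in O],[518,150,1.57]))
E
```

```text
top [[277, 154, 16, 14, 149], [148, 164, 36, 49, 1120], [203, 176, 46, 29, 1209], [135, 182, 425, 238, 50378]]
floor [285. 165.]
rim [285. 154.]
pin [266. 196.]
side [[14, 0, 241, 329, 44407], [19, 64, 9, 15, 32], [174, 130, 7, 8, 18], [254, 136, 44, 77, 1576], [282, 169, 15, 43, 466], [213, 209, 15, 18, 143], [169, 214, 4, 3, 9], [319, 220, 11, 7, 59], [175, 225, 15, 13, 70], [314, 225, 4, 5, 17], [320, 229, 5, 4, 19], [314, 232, 4, 4, 15], [226, 244, 4, 9, 29], [216, 246, 5, 9, 36], [219, 285, 96, 67, 3004], [131, 323, 4, 3, 9], [148, 328, 20, 42, 496], [113, 351, 20, 24, 248], [154, 380, 26, 22, 418]]
floor [319. 233.]
rim [322. 192.]
pin [278. 207.]
mallet [ 5.19019645e+02 -2.47547631e+02  8.00000000e-02] [[0.9, 2.4], [0.5, 2.1], [1.0, -1.4], [0.6, -0.5]]
scoop [521.16543064 138.61160883   1.6896445 ] [[1.5, -0.6], [0.9, 1.2], [-0.6, -1.7], [-0.5, -2.9], [0.6, -1.5], [-1.4, 0.6]]
```

```bash
python3 -c "
from rig import ctrl
print(ctrl.sense()['time_s']); print(ctrl.finish_job())"
```

```text
29.2167
the job is handed in; nothing more can be done
None
```

The job is handed in at 29.2 s of the 72 s allowed. The balls are in the column and the pin was knocked down, but I could not count all six balls in the tube one by one.

- **Pour:** The tool cannot pitch. I rested the scoop on the stand's rod behind the grip and pivoted it about 41° mouth-down between the pads, so the balls ran into the funnel.
- **Scoop:** I dragged it over the funnel rim to level it, but tilt only came down to about 22°. Further pressing and a drag on the bench changed nothing. I released it on its front edge, and it settled back flat and empty at about (520, 140) mm.
- **Pin:** The mallet pressed straight down on it. The reading rose to about 35 N against a spring of at most 6.5 N, so the pin was on its stop.
- **Mallet:** It stands on the bench at about (519, -248) mm, and the arm is clear of everything.

**Last checks**
- Compared with the start, the pictures changed around the stand only in the bore and low in the tube. No ball showed in the funnel or on the bench.
- The bystanders were detected within a few pixels of where they started.
- The network's "ball" hits at the end, at the funnel rim and the beaker, I took as false.
- The sprung pin's return I judged only from its unchanged position in the side view.

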